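Tug the test box cover, free its catch if it holds, and hold it open

TASK

Open the cover of the grey steel test box for an inspection. First tug the cover by its bar handle to learn whether the hidden catch inside is holding it; only if it is caught, pull the ball-ended lever on the side of the box through its full stroke and ease it back home without letting it snap. Then raise the cover to about 60 degrees or more and finish while still holding it open by the handle: it falls shut if let go.

Things in the scene. Friction and masses are not known exactly. Their poses are not given: they have to be found in the camera images.
- test_box: Grey steel box fixed to the bench, 160 (x) x 200 (y) x 90 mm high. Origin: centre of underside; x axis from front (handle side) to hinge side, y to its left, z up. Cover hinge line along y at x=80, z=90 mm. Lever pivot line along y at x=-45, z=35 mm. A catch inside, out of sight, either holds the cover or stands clear, different each time; it stays so if left alone.
- cover (a joint): Cover angle about its hinge, rad: 0 shut, grows as it opens up, stop 1.4. The cover (about 0.5 kg) has no stay: it falls shut from any angle. Lifting takes about 2.5 N at the bar. If the catch holds, it lifts only about 0.06 rad (12 mm at the bar), then stops hard, and pulling harder will not free it; if clear, it rises freely.
- cover_bar (a point): Middle of the cover's bar handle: round steel bar 12 mm thick along box y, 88 mm clear between its arms, its centre 43 mm in front of the cover edge, 94 mm above the bench when shut, 205 mm from the hinge line. Pinch it from above, fingers closing across it (along box x); it can turn between the fingers as the cover swings.
- release_lever (a joint): Lever angle, rad: 0 home (leaning 0.35 rad towards the hinge side), grows as the knob is pulled to the handle side (box -x), stop 0.7. Sprung home: 2 N at the knob rising to 9 N. Beyond 0.6 rad it throws the catch clear (with the cover down, not pulled up); the catch then stays clear and the lever can go home. Let go at full stroke it snaps back at over 3 rad/s.
- release_knob (a point): Centre of the black ball knob, 30 mm across, on the lever's end outside the box's right side, 132 mm right (box -y) of its centre; 110 mm from the lever's pivot line; 138 mm above the bench when home. Stem 8 mm thick. Pinch it from above, fingers closing along box x.

How it is judged:
On the way, in this order (a step that is already met when the one before it is completed fails the run):
1. the cover is tugged up at least 0.03 rad before the catch inside has been thrown (value of joint cover above 0.03 rad and value of joint release_lever below 0.1 rad and (value of joint catch above 0.15 rad or distance of catch_tip from where it was at the start of the episode below 0.0105 m)), for 0.1 s.
2. the cover is raised past 0.5 rad with the lever at home (value of joint cover above 0.5 rad and value of joint release_lever below 0.1 rad), for 0.1 s.
At the end, for the whole second after the job is handed in: The cover is held open at more than 0.95 rad (54 degrees) and still (under 0.1 rad/s), the fingers bearing on it with more than 0.5 N at its bar handle (grip point within 50 mm of the middle of the bar), and the lever is home (under 0.1 rad) (value of joint cover above 0.95 rad and value of joint release_lever below 0.1 rad and velocity of joint cover between -0.1 and 0.1 rad/s and contact force between the fingers and cover above 0.5 N and distance between the grasp point and cover_bar below 0.05 m); the arm keeps its last pose, push and grip.
It fails at once if the lever snaps back (faster than 3 rad/s) (velocity of joint release_lever below -3 rad/s).
It fails at once if the lever is pulled (past 0.3 rad) although the catch was not holding the cover (value of joint release_lever above 0.3 rad and value of joint catch below -0.2 rad and distance of catch_tip from where it was at the start of the episode below 0.0105 m).
It also fails if it takes over 70 s, if anything falls off the work surface, if the arm or the gripper's body presses on something with over 40 N, if the wrist force passes 120 N, or if a joint passes its speed limit or range.

ROBOT

A 6-joint arm with a two-finger parallel gripper is mounted at the origin on a cart in front of the work surface, level with it; the furniture and walls round the work are solid. World frame = base frame: x ahead of the robot, y to its left, z up, the work surface at z = 0. Lengths are in m, angles in rad, forces in N, time in s.
With the tool pointing down it reaches from about 0.325 to 0.75 m from the base axis. Payload 7.6 kg.
Tool frame: the origin (TCP) lies at the very end of the fingers, on their centre line; the grasp point (between the pads) lies 19 mm behind it; z points along the fingers, y is the line along which they close (so a half turn about z gives the same grasp; the last joint's range is limited). The gripper opens to 85 mm and grips with 20 to 120 N. Pads are 22 mm wide; open, the fingers measure 114 mm over their backs; the gripper's body (76 mm by 85 mm) begins 54 mm behind the grasp point. The pads swing forward as they close: fully open they stand 13 mm farther back than shut.
Start: joints at [-1.212, 0.052, 1.401, -0, 1.689, -0.07], TCP at [0.218, -0.477, 0.231] pointing down, gripper open.
Joint ranges: [-2.9, 2.9], [-0.91, 2.17], [0.12, 2.37], [-1.06, 4.2], [0.26, 2.73], [-2.93, 2.93]. Speed limits (rad/s): [2.57, 2.57, 3.01, 3.14, 3.14, 3.14].

INTERFACE

Orientations are given as a rotation vector (axis times angle).
In Python, from station import r, eyes, workorder gives the robot as it stands.
- The arm moves only by the tool servo_tool, never from a script. Its argument "motion" is a list of rows, each a list of 7 numbers: the turn, a rotation vector about the tool's x, y, z in degrees, then the shift along the tool's x, y, z in mm, then the opening, from 0 (shut) to 1 (fully open). A call has 1 to 8 rows; each row is the pose to reach, as a shift and turn from the pose commanded when the call began, along the tool's axes at that moment; what a row does not reach only later rows make up. A row lasts 1/10 s, in which the tool goes at most 50 mm and 8.59 degrees, less where a joint would pass 70% of its speed; a pose out of reach is approached as far as the arm can. A call with a gripper value outside its range is refused whole. The fingers move at their own pace and stop on an object; "grip_force" is the grip in N (left out, the last holds). Time passes only in rows, so rows that repeat a pose let the fingers close. It gives the time, the measured TCP pose, the force, the opening and the grip force at its end, in the units of the state.
- r.read_state(): the state, without advancing time (a new reading comes with each control period).
- eyes.camera(name): name is "side" or "top"; returns a dict with "pixels" (420x560x3 uint8, blue, green, red), "vfov" (degrees; the focal length in pixels is half the picture's height over the tangent of half this angle, whatever the lens; pixels are square), "cx", "cy" (the principal point, pixels), "rvec" (rotation vector, rad) and "tvec" (3), from world to camera coordinates, as OpenCV has them. Camera axes: x right, y down, z forward; pixel columns grow to the right and rows downward; lengths in m; the calibration is good to about 2 mm. A picture is of the moment at which its call begins. There is no depth.
- workorder.hand_in(): hands the job in; it is judged then, once.
The state is a dict: "time": time; "qpos": joint angles; "joint_velocities": joint speeds; "joint_torque": joint torques, N m; "ee_pos": TCP position; "orientation": TCP orientation; "ft_force": force on the tool from outside, world axes, zero at the start; "moment": the same for the moment, N m; "opening": opening from 0.0 (shut) to 1.0 (fully open); "gripper_force": force on a finger pad.
Only numpy, scipy, OpenCV 4.12 (cv2) and the standard library are available. Lean on these libraries where they do the work, as an engineer would, in place of code of your own. Each camera call takes 0.05 s, during which the arm holds its last target. There are 200 camera calls.

## Working session

There is one attempt and no reset: what is moved stays moved. The work goes in short steps, Python scripts to look and compute and a tool call to move; the robot and the scene stay as the last step left them, time stands still between calls to the robot, and variables do not carry over. Pictures are saved under pics/ and viewed, at most 10 in all, crops included, and the job is handed in when it is done.

Besides the shell and the picture viewer there is one more tool, called by a JSON object that holds its "name" and its "arguments", one argument or row to a line. servo_tool: Moves the arm, as the interface text tells. Its arguments: {"type":"object","properties":{"motion":{"type":"array"},"grip_force":{"type":"number"}},"required":["motion"]}

```bash
mkdir -p pics; python3 - <<'E'
from station import r, eyes, workorder
import cv2, json
s=r.read_state(); print({k:s[k] for k in('time','ee_pos','orientation','ft_force','opening')})
for n in('side','top'):
    c=eyes.camera(n); cv2.imwrite(f'pics/{n}0.png',c['pixels'])
    print(n,{k:c[k] for k in c if k!='pixels'})
E
```

```text
{'time': 0.0, 'ee_pos': array([ 0.21821495, -0.47717281,  0.23047171]), 'orientation': array([-3.06815080e+00, -6.68068707e-01,  2.84258441e-04]), 'ft_force': array([ 0.20364213,  0.19173336, -0.17999341]), 'opening': 0.9950603176569967}
side {'vfov': 57.81449372449233, 'cx': 280.16053413541164, 'cy': 209.03568052009936, 'rvec': array([ 2.02206962, -0.0170074 , -0.02136264]), 'tvec': array([-0.57858168,  0.09516807,  0.90413866])}
top {'vfov': 56.23924155764655, 'cx': 280.26898783645464, 'cy': 208.8466958516152, 'rvec': array([ 2.14317642, -2.10377973,  0.19214898]), 'tvec': array([-0.03619881,  0.57127113,  0.85117885])}
```

View pics/side0.png

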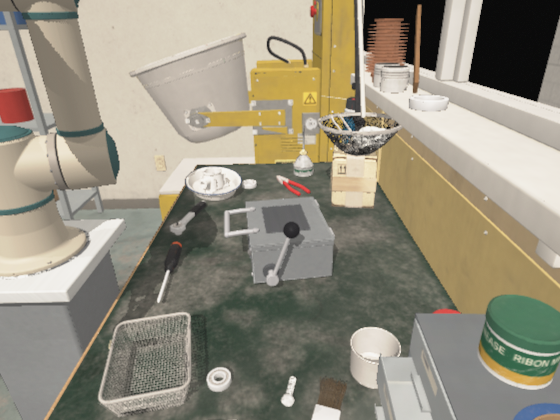

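View pics/top0.png

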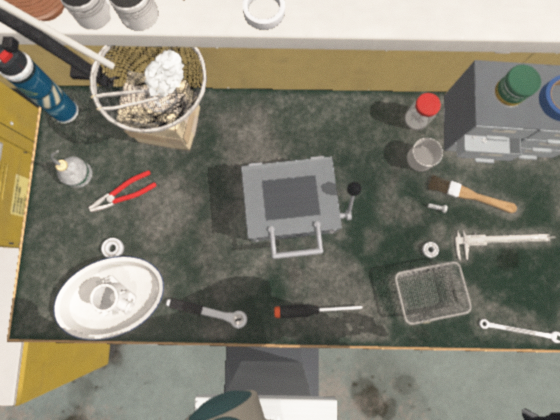

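The side view shows the box around (290,240), its knob at (291,230) and the bar at about (228,222). The top view shows the knob at (354,188) and the bar at about (298,253). I'll enlarge both.

```bash
python3 - <<'E'
import cv2
for n,x,y in(('side',215,190),('top',236,150)):
    im=cv2.imread(f'pics/{n}0.png')[y:y+110,x:x+130]
    im=cv2.resize(im,None,fx=5,fy=5,interpolation=cv2.INTER_CUBIC)
    for i in range(0,130,10):
        cv2.putText(im,str(x+i),(i*5,8),0,.3,(0,0,255)); cv2.line(im,(i*5,10),(i*5,14),(0,0,255))
    for i in range(10,110,10):
        cv2.putText(im,str(y+i),(0,i*5+3),0,.3,(0,0,255)); cv2.line(im,(22,i*5),(28,i*5),(0,0,255))
    cv2.imwrite(f'pics/{n}0c.png',im)
E
```

```text
(no output)
```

View pics/side0c.png

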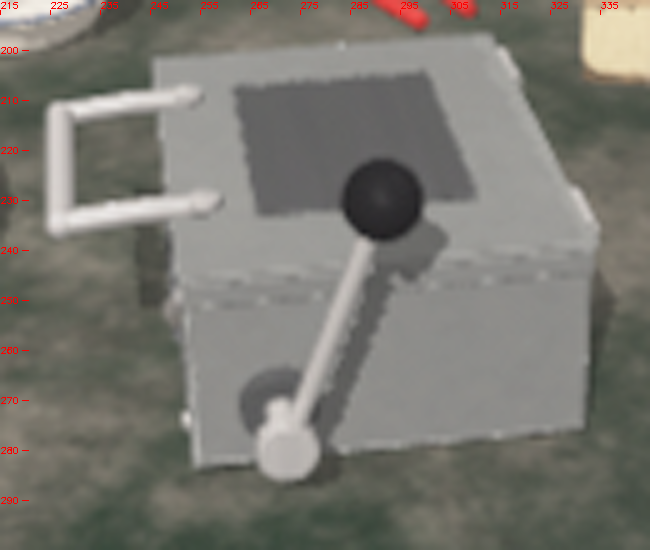

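View pics/top0c.png

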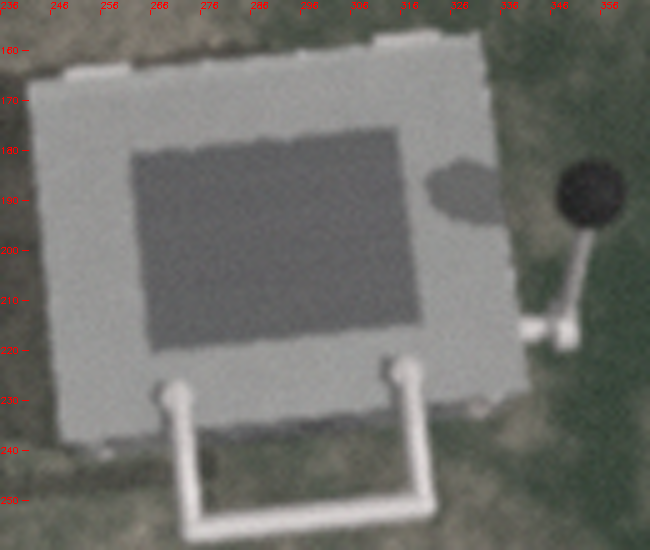

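```bash
cat > h.py <<'E'
import numpy as np, cv2
from scipy.spatial.transform import Rotation as R
def P(c):
    f=210/np.tan(np.radians(c['vfov'])/2)
    K=np.array([[f,0,c['cx']],[0,f,c['cy']],[0,0,1]])
    return K@np.c_[cv2.Rodrigues(np.array(c['rvec']))[0],c['tvec']]
def tri(cs,ct,a,b):
    X=cv2.triangulatePoints(P(cs),P(ct),np.array(a,float).T,np.array(b,float).T); return (X[:3]/X[3]).T
E
python3 - <<'E'
from h import *
from station import r, eyes
cs,ct=eyes.camera('side'),eyes.camera('top')
c=lambda L,x,y:[((u+.5)/5-.5+x,(v+.5)/5-.5+y) for u,v in L]
S=c([(382,199),(61,108),(61,229),(155,58),(490,36),(600,237),(180,275)],215,190)
T=c([(591,193),(192,528),(427,504),(30,84),(480,35),(525,392),(62,443)],236,150)
# match lids: far-front, far-hinge, near-hinge, near-front
T=T[:3]+[T[6],T[3],T[4],T[5]]
X=tri(cs,ct,S,T); np.set_printoptions(precision=4,suppress=True)
for n,x,s,t in zip('knob barL barR FL HL HR FR'.split(),X,S,T):
    e=[np.linalg.norm((q:=P(k)@np.r_[x,1])[:2]/q[2]-p) for k,p in((cs,s),(ct,t))]
    print(n,x,np.round(e,2))
d=X[1]-X[2]; print('bar len',np.linalg.norm(d),'mid',(X[1]+X[2])/2)
print('lid sizes',[np.linalg.norm(X[3+i]-X[3+(i+1)%4]) for i in range(4)])
y1=np.degrees(np.arctan2(-d[0],d[1])); 
yl=[np.degrees(np.arctan2(v[1],v[0])) for v in (X[4]-X[3],X[5]-X[6])]+[np.degrees(np.arctan2(-v[0],v[1])) for v in (X[3]-X[6],X[4]-X[5])]
print('yaw',y1,yl)
c0=X[3:].mean(0); print('lid centre',c0)
s=r.read_state(); M=R.from_rotvec(s['orientation']).as_matrix(); print(M, s['ee_pos'])
for yaw in [np.mean([y1]+yl)]:
    w=np.radians(yaw); bx=np.array([np.cos(w),np.sin(w),0]);by=np.array([-bx[1],bx[0],0])
    for n,p in(('knob',X[0]),('bar',(X[1]+X[2])/2)): print(yaw,n,'in box',(p-c0)@bx,(p-c0)@by,p[2])
E
```

```text
knob [ 0.6018 -0.1795  0.1384] [0.6  0.48]
barL [ 0.4624 -0.0143  0.0963] [0.1  0.09]
barR [ 0.4747 -0.1153  0.0921] [0.19 0.16]
FL [0.4988 0.0429 0.0935] [0.21 0.22]
HL [0.6594 0.0627 0.0924] [0.12 0.12]
HR [ 0.6851 -0.1386  0.0966] [0.15 0.12]
FR [ 0.5244 -0.1575  0.0949] [0.17 0.14]
bar len 0.10183300893245133 mid [ 0.4686 -0.0648  0.0942]
lid sizes [np.float64(0.16175858322796932), np.float64(0.20297894161977018), np.float64(0.16182229126659087), np.float64(0.20200453767504203)]
yaw 6.949448437461151 [np.float64(7.026044434839362), np.float64(6.694683287353331), np.float64(7.278648782877587), np.float64(7.293274771337518)]
lid centre [ 0.5919 -0.0476  0.0944]
[[ 0.9095  0.4158 -0.0003]
 [ 0.4158 -0.9095  0.0008]
 [ 0.0001 -0.0009 -1.    ]] [ 0.2182 -0.4773  0.2308]
7.048419942773789 knob in box -0.006421407967280442 -0.13210083604458153 0.13835883502578755
7.048419942773789 bar in box -0.12455702773594461 -0.001942054962251846 0.0942075025719945
```

Every height and size matches the spec: bar mid (0.469,-0.065,0.094), box yaw 7.05°, knob (0.602,-0.180,0.138). Next I move above the bar.

{"name": "servo_tool", "arguments": {
  "motion": [
    [0,0,-7.2,40,-27,3,0.4],
    [0,0,-14.4,80,-54,6,0.4],
    [0,0,-21.6,120,-81,9,0.4],
    [0,0,-28.8,160,-108,12,0.4],
    [0,0,-36,200,-135,15,0.4],
    [0,0,-43.2,240,-162,18,0.4],
    [0,0,-50.4,280,-189,21,0.4],
    [0,0,-57.6,320,-216,24,0.4]
  ],
  "grip_force": 40
}}

```text
time: 1.0
ee_pos: [0.4201, -0.1461, 0.2073]
orientation: [2.362, 2.07, 0.0]
ft_force: [0.4, -0.9, 0.5]
opening: 0.398
gripper_force: 0.0
```

```bash
cat > go.py <<'E'
import sys
from h import *
from station import r
np.set_printoptions(precision=4,suppress=True)
def show(tgt,yaw=7.05):
    s=r.read_state(); M=R.from_rotvec(s['orientation']).as_matrix()
    w=np.radians(yaw); y=np.array([np.cos(w),np.sin(w),0]); z=np.array([0,0,-1.]); G=np.c_[np.cross(y,z),y,z]
    print('t',s['time'],'pos',s['ee_pos'],'F',s['ft_force'],'open',s['opening'],'q',s['qpos'])
    print('turn deg',R.from_matrix(M.T@G).as_rotvec(degrees=True),'shift mm',1000*M.T@(np.array(tgt)-s['ee_pos']))
if __name__=='__main__': show([float(a) for a in sys.argv[1:4]])
E
python3 go.py 0.4690 -0.065 0.16
```

```text
t 1.0 pos [ 0.4201 -0.1461  0.2073] F [ 0.376  -0.921   0.4765] open 0.39796426937963536 q [-0.4176 -0.1708  1.6621 -0.0001  1.6497 -0.286 ]
turn deg [  0.0257   0.0193 -14.591 ] shift mm [86.8222 37.7892 47.2562]
```

{"name": "servo_tool", "arguments": {
  "motion": [
    [0,0,-5,30,13,16,0.4],
    [0,0,-10,60,26,32,0.4],
    [0,0,-14.6,86,37.5,47,0.4],
    [0,0,-14.6,86,37.5,47,0.4],
    [0,0,-14.6,86,37.5,47,0.4]
  ]
}}

```text
time: 1.5
ee_pos: [0.4682, -0.0676, 0.1599]
orientation: [-2.085, -2.349, 0.001]
ft_force: [-0.3, -0.1, 1.6]
opening: 0.396
gripper_force: 0.0
```

```bash
python3 go.py 0.4690 -0.065 0.076; python3 - <<'E'
from station import eyes
import cv2
a,b=[eyes.camera(n)['pixels'] for n in('side','top')]
im=cv2.hconcat([cv2.resize(a[150:290,170:330],None,fx=2.4,fy=2.4,interpolation=2),cv2.resize(b[140:280,230:390],None,fx=2.4,fy=2.4,interpolation=2)])
cv2.imwrite('pics/pre.png',im)
E
```

```text
t 1.5 pos [ 0.4682 -0.0676  0.1599] F [-0.2628 -0.0825  1.5541] open 0.39621378905236954 q [-0.2213 -0.0609  1.6562 -0.0004  1.5474 -0.3399]
turn deg [-0.0668  0.0021 -0.2546] shift mm [ 2.5307  1.169  83.9277]
```

View pics/pre.png

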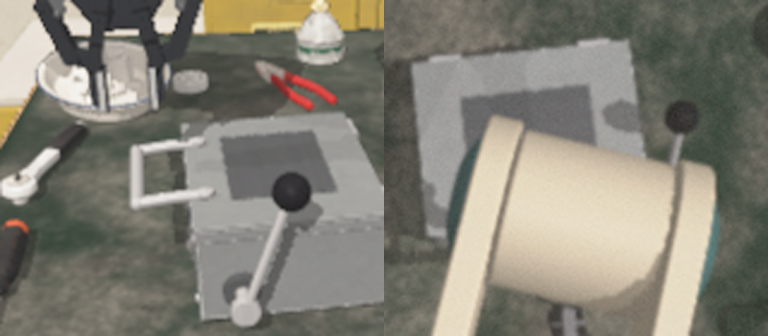

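The crop shows the fingers (cols 100 and 155) straddling the bar (col 135), so I descend and close.

{"name": "servo_tool", "arguments": {
  "motion": [
    [0,0,0,2,1,30,0.4],
    [0,0,0,2,1,55,0.4],
    [0,0,0,2,1,75,0.4],
    [0,0,0,2,1,84,0.4],
    [0,0,0,2,1,84,0.0],
    [0,0,0,2,1,84,0.0],
    [0,0,0,2,1,84,0.0],
    [0,0,0,2,1,84,0.0]
  ],
  "grip_force": 40
}}

```text
time: 2.4
ee_pos: [0.4684, -0.0665, 0.0771]
orientation: [-2.087, -2.347, 0.003]
ft_force: [-6.0, -2.1, -0.7]
opening: 0.126
gripper_force: 39.0
```

{"name": "servo_tool", "arguments": {
  "motion": [
    [0,0,0,0,0,-3,0],
    [0,0,0,0,0,-6,0],
    [0,0,0,0,0,-9,0],
    [0,0,0,0,0,-9,0],
    [0,0,0,0,0,-9,0],
    [0,0,0,0,0,-9,0]
  ]
}}

```text
time: 3.0
ee_pos: [0.4686, -0.0664, 0.0857]
orientation: [-2.087, -2.348, 0.003]
ft_force: [-3.9, -3.5, -2.6]
opening: 0.124
gripper_force: 39.0
```

{"name": "servo_tool", "arguments": {
  "motion": [
    [0,0,0,0,0,-3,0],
    [0,0,0,0,0,-5,0],
    [0,0,0,0,0,-5,0],
    [0,0,0,0,0,-5,0]
  ]
}}

```text
time: 3.4
ee_pos: [0.469, -0.0664, 0.0909]
orientation: [2.086, 2.348, -0.002]
ft_force: [-3.3, -3.7, -3.8]
opening: 0.122
gripper_force: 39.1
```

{"name": "servo_tool", "arguments": {
  "motion": [
    [0,0,0,0,0.3,-2,0],
    [0,0,0,0,0.5,-4,0],
    [0,0,0,0,0.5,-4,0],
    [0,0,0,0,0.5,-4,0]
  ]
}}

```text
time: 3.8
ee_pos: [0.4694, -0.0663, 0.0949]
orientation: [2.087, 2.348, -0.002]
ft_force: [-4.9, -3.4, -2.8]
opening: 0.126
gripper_force: 39.1
```

{"name": "servo_tool", "arguments": {
  "motion": [
    [0,0,0,0,0.5,-5,0],
    [0,0,0,0,1,-10,0],
    [0,0,0,0,1.5,-15,0],
    [0,0,0,0,2.2,-20,0],
    [0,0,0,0,2.2,-20,0],
    [0,0,0,0,2.2,-20,0]
  ]
}}

```text
time: 4.4
ee_pos: [0.4724, -0.0659, 0.115]
orientation: [2.085, 2.347, 0.001]
ft_force: [0.2, -5.2, -3.7]
opening: 0.121
gripper_force: 39.1
```

```bash
python3 - <<'E'
from station import eyes
import cv2
a=eyes.camera('side')['pixels']
cv2.imwrite('pics/lift.png',cv2.resize(a[150:300,170:360],None,fx=3,fy=3,interpolation=2))
E
```

```text
(no output)
```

View pics/lift.png

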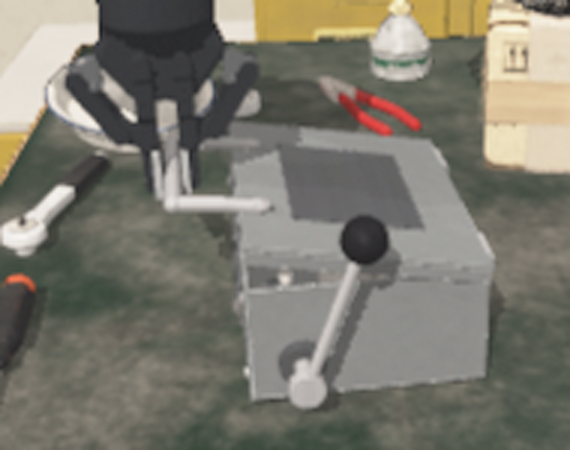

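The picture shows the cover lifted, with a gap at its front edge (285,275) and the lever still at home. It is free, so the lever stays untouched. I raise it along its arc.

{"name": "servo_tool", "arguments": {
  "motion": [
    [0,0,0,0,2.9,-12,0],
    [0,0,0,0,6.5,-23.7,0],
    [0,0,0,0,10.8,-35.3,0],
    [0,0,0,0,15.7,-46.5,0],
    [0,0,0,0,21.4,-57.4,0],
    [0,0,0,0,27.6,-68,0],
    [0,0,0,0,34.5,-78.2,0],
    [0,0,0,0,42,-87.9,0]
  ]
}}

```text
time: 5.25
ee_pos: [0.5124, -0.0608, 0.2039]
orientation: [-2.086, -2.347, 0.004]
ft_force: [-13.8, -4.3, 7.4]
opening: 0.121
gripper_force: 39.0
```

{"name": "servo_tool", "arguments": {
  "motion": [
    [0,0,0,0,6.5,-10,0],
    [0,0,0,0,14.4,-18.6,0],
    [0,0,0,0,23,-26.6,0],
    [0,0,0,0,32.2,-34,0],
    [0,0,0,0,41.7,-41,0]
  ]
}}

```text
time: 5.75
ee_pos: [0.5548, -0.0554, 0.2459]
orientation: [2.086, 2.348, 0.001]
ft_force: [-7.6, -1.3, 5.8]
opening: 0.117
gripper_force: 38.9
```

{"name": "servo_tool", "arguments": {
  "motion": [
    [0,0,0,0,9.7,-7.4,0],
    [0,0,0,0,20.4,-13.4,0],
    [0,0,0,0,31.5,-18.8,0],
    [0,0,0,0,37,-21,0],
    [0,0,0,0,39,-22,0],
    [0,0,0,0,39,-22,0],
    [0,0,0,0,39,-22,0],
    [0,0,0,0,39,-22,0]
  ]
}}

```text
time: 6.55
ee_pos: [0.5939, -0.0504, 0.2676]
orientation: [2.084, 2.348, 0.004]
ft_force: [-4.9, -0.8, 5.6]
opening: 0.121
gripper_force: 40.7
```

```bash
python3 - <<'E'
from station import eyes,r
import cv2,numpy as np
s=r.read_state(); print(s['time'],s['ee_pos'],s['ft_force'],np.abs(s['joint_velocities']).max(),s['gripper_force'],s['qpos'])
a=eyes.camera('side')['pixels']
cv2.imwrite('pics/end.png',cv2.resize(a[100:300,170:370],None,fx=3,fy=3,interpolation=2))
E
```

```text
6.55 [ 0.59389874 -0.05039675  0.26760351] [-4.90271266 -0.82726253  5.64315791] 0.002745015910389507 40.698527097702026 [-1.47114008e-01  2.47814056e-01  1.11316861e+00  1.10687950e-03
  1.77772025e+00 -2.65739291e-01]
```

View pics/end.png

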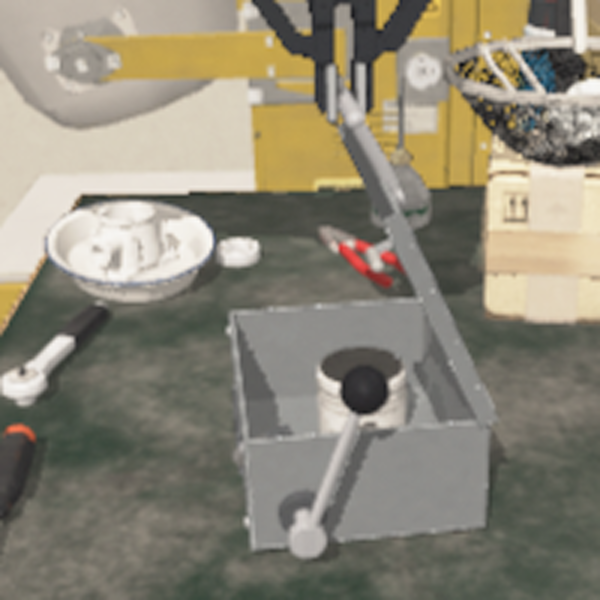

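The picture shows the cover held at about 66° by the bar (345,100), with the lever at home and the arm still.

```bash
python3 -c "
from station import workorder
print(workorder.hand_in())"
```

```text
the job is handed in; nothing more can be done
None
```

The tug showed the catch was clear, so I left the lever alone, raised the cover to about 66° (estimated from the arm pose and camera) and handed the job in with it still held open by the bar handle; the hand-in returned no verdict.

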